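# Pump up the vacuum holder

### The arm

A 6-joint arm with a two-finger parallel gripper is mounted at the origin on the work surface. World frame = base frame: x ahead of the robot, y to its left, z up, the work surface at z = 0. Lengths are in m, angles in degrees, forces in N, time in s.
With the tool pointing down it reaches from about 0.225 to 0.875 m from the base axis. Payload 3.4 kg.
Tool frame: the origin (TCP) lies on the mounting face of the last link; the fingertips stand 173 mm ahead of it and the grasp point (between the pads) lies 155 mm ahead of it; z points along the fingers, y is the line along which they close (so a half turn about z gives the same grasp; the last joint's range is limited). The gripper opens to 85 mm and grips with 20 to 120 N. Pads are 22 mm wide; open, the fingers measure 114 mm over their backs; the gripper's body (76 mm by 85 mm) begins 54 mm behind the grasp point. The pads swing forward as they close: fully open they stand 13 mm farther back than shut.
Start: joints at [-74.427, 15.808, 86.224, -0, 77.962, -6.933], TCP at [0.22, -0.531, 0.405] pointing down, gripper open.
Joint ranges: [-165.64, 165.64], [-43.16, 119.46], [12.63, 154.43], [-67.54, 247.53], [6.08, 155.33], [-154.97, 154.97]. Speed limits (degrees/s): [147.25, 147.25, 180, 180, 180, 180].

### API

Orientations are given as [roll, pitch, yaw] about the fixed x, y, z axes, in that order (R = Rz(yaw) Ry(pitch) Rx(roll)).
In Python, from rig import sensors, imaging, ticket gives the robot as it stands.
- The arm moves only by the shell command python3 -m crank 'ROWS' [FORCE]. ROWS is JSON, a list of rows, each an object of numbers: "x", "y", "z": the shift along the tool's x, y, z in m; "rx", "ry", "rz": the turn, a rotation vector about the tool's x, y, z in rad; "gripper": the finger opening in m, from 0 to 0.0854. A call has exactly 8 rows; each row is the pose to reach, as a shift and turn from the pose commanded when the call began, along the tool's axes at that moment; what a row does not reach only later rows make up. A row lasts 1/12 s, in which the tool goes at most 41.7 mm and 7.16 degrees, less where a joint would pass 70% of its speed; a pose out of reach is approached as far as the arm can. A call with a gripper value outside its range is refused whole. The fingers move at their own pace and stop on an object; FORCE is the grip in N (left out, the last holds). Time passes only in rows, so rows that repeat a pose let the fingers close, or fill a call up. It gives the time, the measured TCP pose, the force, the opening and the grip force at its end, in the units of the state.
- sensors.sense(): the state, without advancing time (a new reading comes with each control period).
- imaging.get_image(name): name is "scene" or "top" or "wrist"; returns the picture (420x560x3 uint8, red, green, blue); there is no depth.
- imaging.camera_info(name): a dict with "mtx" (3x3 intrinsics, pixels), "R" (3x3) and "t" (3): a world point X has camera coordinates R X + t. Camera axes: x right, y down, z forward; pixel columns grow to the right and rows downward; lengths in m; the calibration is good to about 2 mm. The wrist camera is an equidistant fisheye: a pixel r from the principal point sees the ray r / f radians off the axis. A picture is of the moment at which its call begins: read the wrist's pose just before it. camera_info takes no time and is no camera call; for the wrist camera it gives the pose at the moment of the call.
- ticket.finish_job(): hands the job in; it is judged then, once.
The state is a dict: "time": time; "joints": joint angles; "dq": joint speeds; "tau": joint torques, N m; "ee_pos": TCP position; "ee_rot": TCP orientation; "force": force on the tool from outside, world axes, zero at the start; "wrist_torque": the same for the moment, N m; "width": opening from 0.0 (shut) to 1.0 (fully open); "grasp_force": force on a finger pad.
Only numpy, scipy, OpenCV 4.12 (cv2) and the standard library are available. Lean on these libraries where they do the work, as an engineer would, in place of code of your own. Each camera call takes 0.05 s, during which the arm holds its last target. There are 200 camera calls.

### The job

Press the black plunger of the bench vacuum holder all the way down with the fingertips and let it spring back up, stroke after stroke, until the steel indicator pin beside it stands fully out of its collar. Only press: do not touch the pin, do not lift, tip or shove the holder, and leave the cover lying on its pad and the other things on the bench where they are. Finish with the plunger let all the way up.

Things in the scene. Friction and masses are not known exactly. Their poses are not given: they have to be found in the camera images.
- pump: Vacuum holder: loose 2.4 kg grey cast block on rubber feet, 130 (x) by 220 (y) by 45 mm high. Origin: centre of its underside, on the bench; z up. On top: pump barrel, 40 mm across, top 81 mm above the bench, at x 0, y -65 mm; dark indicator collar, 28 mm across, top at 60 mm, at x +40, y -20; suction pad, 60 mm across, top at 60 mm, at x 0, y +62, under the cover.
- plunger_top (a point): Centre of the flat top of the plunger's cap; moves with it. The cap is a round black disc 48 mm across, 12 mm thick, on a 16 mm steel stem, at the holder's x 0, y -65 mm. Its top is 118 mm above the bench when up, 94 mm when fully down.
- plunger (a joint): How far the plunger is pressed, m: 0 up, 0.024 fully down on its stop. Its spring pushes back with 3 N at the top, rising to about 9 N over the last 6 mm, plus a drag of some 55 N per m/s. Let go, it springs up by itself in under 1 s. Only the last 6 mm of travel (0.018 to 0.024) does any pumping, so press it nearly to the stop.
- pin (a joint): How far the pin stands out of its collar, m: 0 down (tip 1 mm above the collar), 0.024 fully out on its stop. Starts at 0 to 0.008. Each full stroke raises it 5 to 6 mm, as the plunger springs back up, and there it stays. Once it is out, more strokes do no harm.
- pin_top (a point): Centre of the flat top of the indicator pin, a plain steel pin 15 mm across, at the holder's x +40 mm, y -20 mm. Its height above the bench is 61 mm plus the value of joint pin: 61 mm when down, 85 mm when fully out.
- cover: The work piece: a loose milky-white moulded cover, a shallow tray 105 by 85 by 15 mm, 60 g, lying open side up on the suction pad. Origin at the centre of its underside, 60 mm above the bench. To be left where it lies.
- glue_bottle: Bystander: small white glue bottle, 34 mm across, 100 mm high with its nozzle, standing. Origin at the centre of its base.
- bit_box: Bystander: black block of drill bits, 95 by 70 mm, 30 mm high, the bits standing up to 75 mm. Origin at the centre of its underside.
- screwdriver: Bystander: screwdriver with a yellow handle, 170 mm long, lying along its x. Origin at its underside.
Mind the look-alikes: they are no part of the job. What is meant by the cover is not pink, and is the larger of those in its own colour.

How it is judged:
By the outcome, as a careful person would: the job done as asked, in the order asked, and still so for the second after the job is handed in, with the robot touching nothing.
It also fails if it takes over 51 s, if anything falls off the work surface, if the arm or the gripper's body presses on something with over 40 N, if the wrist force passes 120 N, or if a joint passes its speed limit or range.

## Working session

There is one attempt and no reset: what is moved stays moved. The work goes in short steps, Python scripts to look and compute and a shell command to move; the robot and the scene stay as the last step left them, time stands still between calls to the robot, and variables do not carry over. Pictures are saved under pics/ and viewed, at most 10 in all, crops included, and the job is handed in when it is done.

```bash
mkdir -p pics
python3 - <<'E'
from rig import sensors, imaging
import cv2,numpy as np
print(sensors.sense())
for n in("scene","top"):
    im=imaging.get_image(n); cv2.imwrite(f"pics/{n}0.png",im[:,:,::-1]); c=imaging.camera_info(n); print(n,c)
E
```

```text
{'time': 0.0, 'joints': array([-7.44276966e+01,  1.58490505e+01,  8.62950293e+01,  4.96756594e-04,
        7.79646587e+01, -6.93137092e+00]), 'dq': array([ 0.05025468,  0.03616597, -0.07381816, -0.10888358, -0.05423879,
        0.06751847]), 'tau': array([-7.62930758e-04, -4.16778946e+01, -2.45809132e+01, -2.76574265e-04,
        1.10161127e-02,  1.30571104e-05]), 'ee_pos': array([ 0.22002891, -0.53100516,  0.40382654]), 'ee_rot': array([-1.79892115e+02, -1.36046906e-02,  2.25035575e+01]), 'force': array([-0.15269176, -0.09231191,  0.18986469]), 'wrist_torque': array([-0.02760379,  0.03452748,  0.08395367]), 'grasp_force': 0.0, 'width': 0.9998001813772686}
scene {'mtx': array([[435.35280949,   0.        , 277.15016153],
       [  0.        , 435.35280949, 202.67041913],
       [  0.        ,   0.        ,   1.        ]]), 'R': array([[ 0.50792787,  0.86122425, -0.01738025],
       [ 0.58570943, -0.36009046, -0.72614001],
       [-0.63162785,  0.35864697, -0.68732715]]), 't': array([-0.33343636, -0.21019271,  1.28695044])}
top {'mtx': array([[439.51577793,   0.        , 272.70592046],
       [  0.        , 439.51577793, 215.38473594],
       [  0.        ,   0.        ,   1.        ]]), 'R': array([[ 0.01093047, -0.99987002,  0.01185202],
       [-0.99036683, -0.01246127, -0.1379067 ],
       [ 0.13803647, -0.01023046, -0.99037431]]), 't': array([0.07318363, 0.55889754, 1.16335475])}
```

View pics/scene0.png

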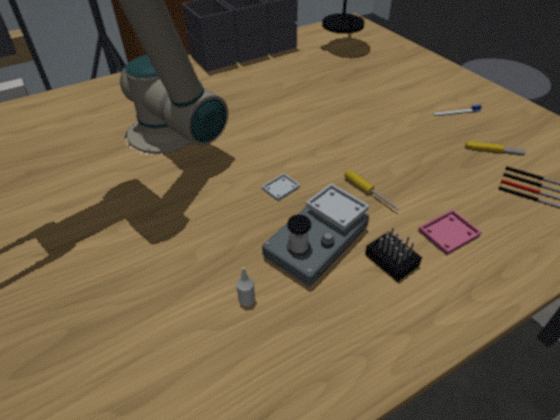

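View pics/top0.png

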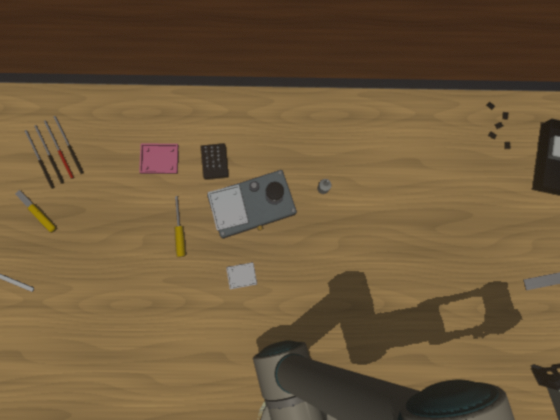

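The scene view shows the holder with the black cap at (299,224), the pin at (328,240) and the glue bottle at (246,290). In the top view the cap is at (275,191), the pin at (254,186), the bottle at (324,186) and the cover at (229,208).

```bash
cat > h.py <<'E'
import cv2,numpy as np
from rig import sensors, imaging
def ray(n,uv):
    c=imaging.camera_info(n);d=c["R"].T@np.linalg.solve(c["mtx"],[*uv,1.]);return -c["R"].T@c["t"],d/np.linalg.norm(d)
def plane(n,uv,z):
    o,d=ray(n,uv);return o+d*(z-o[2])/d[2]
def two(a,b):
    A=np.zeros((3,3));y=np.zeros(3)
    for n,uv in(a,b):
        o,d=ray(n,uv);P=np.eye(3)-np.outer(d,d);A+=P;y+=P@o
    return np.linalg.solve(A,y)
E
python3 - <<'E'
from h import *
for n,(u,v) in(("top",(275,191)),("scene",(299,224))):
    im=cv2.imread(f"pics/{n}0.png");r=25;g=im[v-r:v+r,u-r:u+r].max(2)
    for th in (35,45,55):
        k,l,s,c=cv2.connectedComponentsWithStats((g<th).astype(np.uint8))
        for i in range(1,k):
            if s[i][4]>40:print(n,th,s[i],c[i]+[u-r,v-r])
    print(n,plane(n,(u,v),.118))
    crop=im[v-40:v+40,u-60:u+60]; cv2.imwrite(f"pics/crop_{n}.png",cv2.resize(crop,None,fx=6,fy=6,interpolation=cv2.INTER_CUBIC))
print(two(("top",(275,191)),("scene",(299,222))))
# holder corners in top
for uv in((208,191),(285,171),(296,213),(220,237)):print(plane("top",uv,.04))
for uv,z in(((254,186),.065),((324,186),.09),((229,208),.07)):print(plane("top",uv,z))
E
python3 -c "
import cv2,numpy as np
cv2.imwrite('pics/both.png',np.vstack([cv2.resize(cv2.imread('pics/crop_%s.png'%n),(450,300)) for n in('top','scene')]))"
```

```text
top 55 [ 16  16  18  18 239] [274.44769874 190.53556485]
top [0.61025515 0.07536446 0.118     ]
scene 35 [ 14  16  22  20 331] [298.59516616 224.39879154]
scene 45 [ 14  16  23  20 356] [298.86516854 224.50842697]
scene 55 [34 12 16 12 66] [316.39393939 216.10606061]
scene 55 [ 14  16  23  22 388] [298.89175258 224.81185567]
scene [0.62017062 0.07275105 0.118     ]
[0.61176358 0.07653891 0.11390001]
[0.62313816 0.25821489 0.04      ]
[0.68231161 0.04706768 0.04      ]
[0.56514369 0.01615379 0.04      ]
[0.49687682 0.22182714 0.04      ]
[0.63363329 0.13133525 0.065     ]
[ 0.63092142 -0.05445738  0.09      ]
[0.57197708 0.19673329 0.07      ]
```

View pics/both.png

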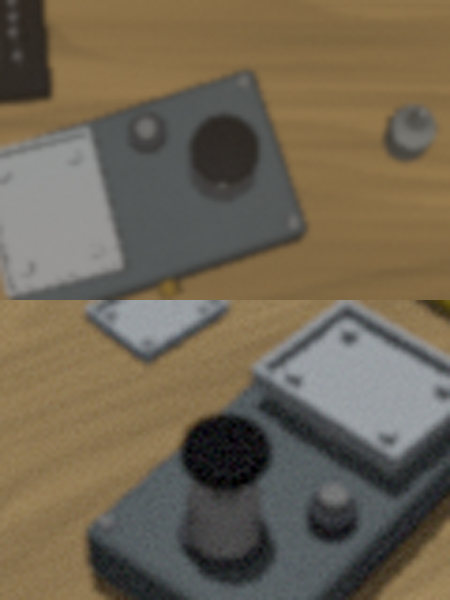

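Both views agree: the cap is at about (0.611, 0.0765, 0.116), and the holder yaw of about 17° puts the pin at (0.635, 0.131), as seen. I'll move over the cap with the fingers shut at the current height (tips at 0.23).

```bash
python3 -m crank '[{"x":0.016,"y":-0.011,"gripper":0},{"x":0.045,"y":-0.031,"gripper":0},{"x":0.077,"y":-0.053,"gripper":0},{"x":0.110,"y":-0.076,"gripper":0},{"x":0.143,"y":-0.099,"gripper":0},{"x":0.176,"y":-0.122,"gripper":0},{"x":0.209,"y":-0.145,"gripper":0},{"x":0.242,"y":-0.168,"gripper":0}]' 20
python3 -m crank '[{"x":0.033,"y":-0.023,"gripper":0},{"x":0.066,"y":-0.046,"gripper":0},{"x":0.099,"y":-0.069,"gripper":0},{"x":0.132,"y":-0.092,"gripper":0},{"x":0.165,"y":-0.115,"gripper":0},{"x":0.198,"y":-0.138,"gripper":0},{"x":0.231,"y":-0.161,"gripper":0},{"x":0.262,"y":-0.182,"gripper":0}]'
python3 -m crank '[{"x":0.030,"y":-0.021,"gripper":0},{"x":0.056,"y":-0.039,"gripper":0},{"x":0.076,"y":-0.053,"gripper":0},{"x":0.0897,"y":-0.0616,"gripper":0},{"x":0.0897,"y":-0.0616,"gripper":0},{"x":0.0897,"y":-0.0616,"gripper":0},{"x":0.0897,"y":-0.0616,"gripper":0},{"x":0.0897,"y":-0.0616,"gripper":0}]'
```

```text
invalid input at $[0]: expected keys x, y, z, rx, ry, rz, gripper
invalid input at $[0]: expected keys x, y, z, rx, ry, rz, gripper
invalid input at $[0]: expected keys x, y, z, rx, ry, rz, gripper
```

All keys are needed in every row.

```bash
python3 -m crank '[{"x":0.016,"y":-0.011,"z":0,"rx":0,"ry":0,"rz":0,"gripper":0},{"x":0.045,"y":-0.031,"z":0,"rx":0,"ry":0,"rz":0,"gripper":0},{"x":0.077,"y":-0.053,"z":0,"rx":0,"ry":0,"rz":0,"gripper":0},{"x":0.110,"y":-0.076,"z":0,"rx":0,"ry":0,"rz":0,"gripper":0},{"x":0.143,"y":-0.099,"z":0,"rx":0,"ry":0,"rz":0,"gripper":0},{"x":0.176,"y":-0.122,"z":0,"rx":0,"ry":0,"rz":0,"gripper":0},{"x":0.209,"y":-0.145,"z":0,"rx":0,"ry":0,"rz":0,"gripper":0},{"x":0.242,"y":-0.168,"z":0,"rx":0,"ry":0,"rz":0,"gripper":0}]' 20
python3 -m crank '[{"x":0.033,"y":-0.023,"z":0,"rx":0,"ry":0,"rz":0,"gripper":0},{"x":0.066,"y":-0.046,"z":0,"rx":0,"ry":0,"rz":0,"gripper":0},{"x":0.099,"y":-0.069,"z":0,"rx":0,"ry":0,"rz":0,"gripper":0},{"x":0.132,"y":-0.092,"z":0,"rx":0,"ry":0,"rz":0,"gripper":0},{"x":0.165,"y":-0.115,"z":0,"rx":0,"ry":0,"rz":0,"gripper":0},{"x":0.198,"y":-0.138,"z":0,"rx":0,"ry":0,"rz":0,"gripper":0},{"x":0.231,"y":-0.161,"z":0,"rx":0,"ry":0,"rz":0,"gripper":0},{"x":0.262,"y":-0.182,"z":0,"rx":0,"ry":0,"rz":0,"gripper":0}]'
```

```text
time: 0.77
ee_pos: [0.3798, -0.2815, 0.4045]
ee_rot: [-180.0, 0.0, 22.5]
force: [0.8, 0.5, 0.5]
width: 0.003
grasp_force: 0.0
time: 1.43
ee_pos: [0.5524, -0.0127, 0.4044]
ee_rot: [-180.0, 0.0, 22.5]
force: [-0.6, -0.1, -0.2]
width: 0.002
grasp_force: 0.0
```

```bash
python3 -m crank '[{"x":0.030,"y":-0.021,"z":0,"rx":0,"ry":0,"rz":0,"gripper":0},{"x":0.056,"y":-0.039,"z":0,"rx":0,"ry":0,"rz":0,"gripper":0},{"x":0.076,"y":-0.053,"z":0,"rx":0,"ry":0,"rz":0,"gripper":0},{"x":0.0897,"y":-0.0616,"z":0.02,"rx":0,"ry":0,"rz":0,"gripper":0},{"x":0.0897,"y":-0.0616,"z":0.05,"rx":0,"ry":0,"rz":0,"gripper":0},{"x":0.0897,"y":-0.0616,"z":0.075,"rx":0,"ry":0,"rz":0,"gripper":0},{"x":0.0897,"y":-0.0616,"z":0.08,"rx":0,"ry":0,"rz":0,"gripper":0},{"x":0.0897,"y":-0.0616,"z":0.08,"rx":0,"ry":0,"rz":0,"gripper":0}]'
python3 - <<'E'
from h import *
print(sensors.sense()["ee_pos"])
a=imaging.get_image("scene")[164:284,219:379,::-1];b=imaging.get_image("wrist")[:,:,::-1]
cv2.imwrite("pics/w1.png",np.vstack([cv2.resize(a,(400,300)),cv2.resize(b,(400,300))]))
E
```

```text
time: 2.1
ee_pos: [0.6103, 0.0763, 0.3222]
ee_rot: [-179.9, 0.3, 22.5]
force: [0.8, 0.0, 0.6]
width: -0.001
grasp_force: 0.0
[0.61028233 0.07630939 0.32223969]
```

View pics/w1.png

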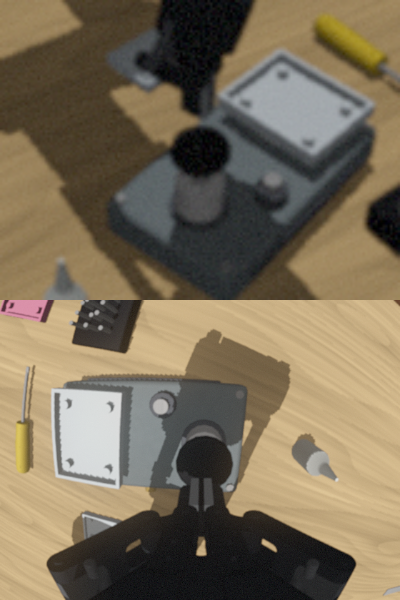

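The tips hover about 30 mm above the cap: the scene crop shows the fingertips just above and behind it. In the wrist view the cap is centred at about (287,226), with the tips below it by perspective. I'll check the cap position by ray.

Run:
```python
from h import *
c=imaging.camera_info("wrist");M=c["mtx"]
for uv in((287,226),(227,148)):
    p=np.array([(uv[0]-M[0,2])/M[0,0],(uv[1]-M[1,2])/M[1,1]]);r=np.hypot(*p)
    d=c["R"].T@np.array([*(p/r*np.sin(r)),np.cos(r)]);o=-c["R"].T@c["t"]
    z=.118 if uv[0]>250 else .065
    print(o+d*(z-o[2])/d[2])
```

```text
[0.62047028 0.07559627 0.118     ]
[0.64043505 0.12979262 0.065     ]
```

```bash
python3 -m crank '[{"x":0.003,"y":0.001,"z":0.01,"rx":0,"ry":0,"rz":0,"gripper":0},{"x":0.003,"y":0.001,"z":0.02,"rx":0,"ry":0,"rz":0,"gripper":0},{"x":0.003,"y":0.001,"z":0.03,"rx":0,"ry":0,"rz":0,"gripper":0},{"x":0.003,"y":0.001,"z":0.037,"rx":0,"ry":0,"rz":0,"gripper":0},{"x":0.003,"y":0.001,"z":0.044,"rx":0,"ry":0,"rz":0,"gripper":0},{"x":0.003,"y":0.001,"z":0.048,"rx":0,"ry":0,"rz":0,"gripper":0},{"x":0.003,"y":0.001,"z":0.048,"rx":0,"ry":0,"rz":0,"gripper":0},{"x":0.003,"y":0.001,"z":0.048,"rx":0,"ry":0,"rz":0,"gripper":0}]'
python3 -m crank '[{"x":0,"y":0,"z":0.003,"rx":0,"ry":0,"rz":0,"gripper":0},{"x":0,"y":0,"z":0.006,"rx":0,"ry":0,"rz":0,"gripper":0},{"x":0,"y":0,"z":0.008,"rx":0,"ry":0,"rz":0,"gripper":0},{"x":0,"y":0,"z":0.010,"rx":0,"ry":0,"rz":0,"gripper":0},{"x":0,"y":0,"z":0.010,"rx":0,"ry":0,"rz":0,"gripper":0},{"x":0,"y":0,"z":0.010,"rx":0,"ry":0,"rz":0,"gripper":0},{"x":0,"y":0,"z":0.010,"rx":0,"ry":0,"rz":0,"gripper":0},{"x":0,"y":0,"z":0.010,"rx":0,"ry":0,"rz":0,"gripper":0}]'
python3 - <<'E'
from h import *
s=sensors.sense();print(s["ee_pos"],s["force"],s["wrist_torque"])
E
```

```text
time: 2.87
ee_pos: [0.6143, 0.0763, 0.2768]
ee_rot: [180.0, -0.0, 22.5]
force: [0.2, -0.9, 4.0]
width: 0.002
grasp_force: 2.0
time: 3.53
ee_pos: [0.6141, 0.0764, 0.2682]
ee_rot: [179.9, -0.1, 22.5]
force: [-1.4, -1.5, 9.3]
width: 0.001
grasp_force: 4.6
[0.61414336 0.07635749 0.26815622] [-1.39286765 -1.53370554  9.25774291] [-0.09662548  0.37638231 -0.00615227]
```

9 N at TCP z 0.268, as expected close to the stop. I'll go 3 mm further to confirm the stop, then release.

```bash
python3 -m crank '[{"x":0,"y":0,"z":0.001,"rx":0,"ry":0,"rz":0,"gripper":0},{"x":0,"y":0,"z":0.002,"rx":0,"ry":0,"rz":0,"gripper":0},{"x":0,"y":0,"z":0.003,"rx":0,"ry":0,"rz":0,"gripper":0},{"x":0,"y":0,"z":0.003,"rx":0,"ry":0,"rz":0,"gripper":0},{"x":0,"y":0,"z":0.003,"rx":0,"ry":0,"rz":0,"gripper":0},{"x":0,"y":0,"z":0.003,"rx":0,"ry":0,"rz":0,"gripper":0},{"x":0,"y":0,"z":0.003,"rx":0,"ry":0,"rz":0,"gripper":0},{"x":0,"y":0,"z":0.003,"rx":0,"ry":0,"rz":0,"gripper":0}]'
python3 -m crank '[{"x":0,"y":0,"z":-0.01,"rx":0,"ry":0,"rz":0,"gripper":0},{"x":0,"y":0,"z":-0.02,"rx":0,"ry":0,"rz":0,"gripper":0},{"x":0,"y":0,"z":-0.03,"rx":0,"ry":0,"rz":0,"gripper":0},{"x":0,"y":0,"z":-0.04,"rx":0,"ry":0,"rz":0,"gripper":0},{"x":0,"y":0,"z":-0.04,"rx":0,"ry":0,"rz":0,"gripper":0},{"x":0,"y":0,"z":-0.04,"rx":0,"ry":0,"rz":0,"gripper":0},{"x":0,"y":0,"z":-0.04,"rx":0,"ry":0,"rz":0,"gripper":0},{"x":0,"y":0,"z":-0.04,"rx":0,"ry":0,"rz":0,"gripper":0}]'
python3 -m crank '[{"x":0,"y":0,"z":0,"rx":0,"ry":0,"rz":0,"gripper":0},{"x":0,"y":0,"z":0,"rx":0,"ry":0,"rz":0,"gripper":0},{"x":0,"y":0,"z":0,"rx":0,"ry":0,"rz":0,"gripper":0},{"x":0,"y":0,"z":0,"rx":0,"ry":0,"rz":0,"gripper":0},{"x":0,"y":0,"z":0,"rx":0,"ry":0,"rz":0,"gripper":0},{"x":0,"y":0,"z":0,"rx":0,"ry":0,"rz":0,"gripper":0},{"x":0,"y":0,"z":0,"rx":0,"ry":0,"rz":0,"gripper":0},{"x":0,"y":0,"z":0,"rx":0,"ry":0,"rz":0,"gripper":0}]'
python3 - <<'E'
from h import *
a=imaging.get_image("scene")[164:284,219:379,::-1];b=imaging.get_image("wrist")[:,:,::-1]
cv2.imwrite("pics/w2.png",np.vstack([cv2.resize(a,(400,300)),cv2.resize(b,(400,300))]))
E
```

```text
time: 4.2
ee_pos: [0.614, 0.0764, 0.2673]
ee_rot: [179.9, -0.1, 22.5]
force: [-6.0, -1.2, 19.3]
width: -0.002
grasp_force: 9.8
time: 4.87
ee_pos: [0.6139, 0.0765, 0.3029]
ee_rot: [-180.0, 0.1, 22.5]
force: [0.1, 0.2, -0.7]
width: 0.001
grasp_force: 0.0
time: 5.53
ee_pos: [0.6142, 0.0765, 0.3037]
ee_rot: [180.0, 0.0, 22.5]
force: [-0.3, -0.3, 0.1]
width: 0.003
grasp_force: 0.0
```

View pics/w2.png

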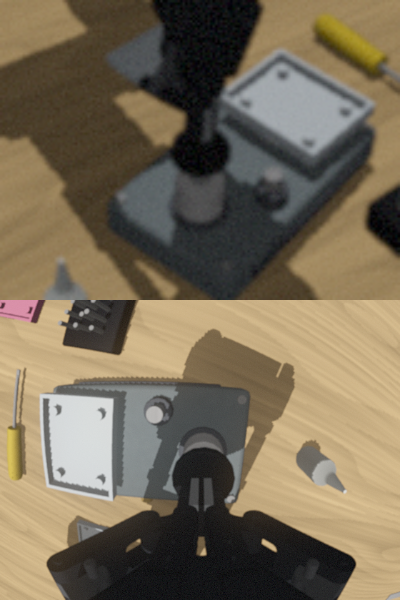

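The stop was confirmed (19 N at z 0.267). The cap is back up, the pin is slightly higher, and holder and cover have not moved. Now repeating the stroke.

```bash
python3 -m crank '[{"x":0,"y":0,"z":0.010,"rx":0,"ry":0,"rz":0,"gripper":0},{"x":0,"y":0,"z":0.018,"rx":0,"ry":0,"rz":0,"gripper":0},{"x":0,"y":0,"z":0.026,"rx":0,"ry":0,"rz":0,"gripper":0},{"x":0,"y":0,"z":0.033,"rx":0,"ry":0,"rz":0,"gripper":0},{"x":0,"y":0,"z":0.039,"rx":0,"ry":0,"rz":0,"gripper":0},{"x":0,"y":0,"z":0.039,"rx":0,"ry":0,"rz":0,"gripper":0},{"x":0,"y":0,"z":0.039,"rx":0,"ry":0,"rz":0,"gripper":0},{"x":0,"y":0,"z":0.039,"rx":0,"ry":0,"rz":0,"gripper":0}]'
python3 -m crank '[{"x":0,"y":0,"z":-0.013,"rx":0,"ry":0,"rz":0,"gripper":0},{"x":0,"y":0,"z":-0.026,"rx":0,"ry":0,"rz":0,"gripper":0},{"x":0,"y":0,"z":-0.039,"rx":0,"ry":0,"rz":0,"gripper":0},{"x":0,"y":0,"z":-0.039,"rx":0,"ry":0,"rz":0,"gripper":0},{"x":0,"y":0,"z":-0.039,"rx":0,"ry":0,"rz":0,"gripper":0},{"x":0,"y":0,"z":-0.039,"rx":0,"ry":0,"rz":0,"gripper":0},{"x":0,"y":0,"z":-0.039,"rx":0,"ry":0,"rz":0,"gripper":0},{"x":0,"y":0,"z":-0.039,"rx":0,"ry":0,"rz":0,"gripper":0}]'
python3 -m crank '[{"x":0,"y":0,"z":0,"rx":0,"ry":0,"rz":0,"gripper":0},{"x":0,"y":0,"z":0,"rx":0,"ry":0,"rz":0,"gripper":0},{"x":0,"y":0,"z":0.010,"rx":0,"ry":0,"rz":0,"gripper":0},{"x":0,"y":0,"z":0.020,"rx":0,"ry":0,"rz":0,"gripper":0},{"x":0,"y":0,"z":0.030,"rx":0,"ry":0,"rz":0,"gripper":0},{"x":0,"y":0,"z":0.039,"rx":0,"ry":0,"rz":0,"gripper":0},{"x":0,"y":0,"z":0.039,"rx":0,"ry":0,"rz":0,"gripper":0},{"x":0,"y":0,"z":0.039,"rx":0,"ry":0,"rz":0,"gripper":0}]'
python3 -m crank '[{"x":0,"y":0,"z":-0.013,"rx":0,"ry":0,"rz":0,"gripper":0},{"x":0,"y":0,"z":-0.026,"rx":0,"ry":0,"rz":0,"gripper":0},{"x":0,"y":0,"z":-0.039,"rx":0,"ry":0,"rz":0,"gripper":0},{"x":0,"y":0,"z":-0.039,"rx":0,"ry":0,"rz":0,"gripper":0},{"x":0,"y":0,"z":-0.039,"rx":0,"ry":0,"rz":0,"gripper":0},{"x":0,"y":0,"z":-0.039,"rx":0,"ry":0,"rz":0,"gripper":0},{"x":0,"y":0,"z":-0.039,"rx":0,"ry":0,"rz":0,"gripper":0},{"x":0,"y":0,"z":-0.039,"rx":0,"ry":0,"rz":0,"gripper":0}]'
python3 -c "
from h import *
cv2.imwrite('pics/s3.png',imaging.get_image('scene')[:,:,::-1])"
```

```text
time: 6.3
ee_pos: [0.6147, 0.0765, 0.2673]
ee_rot: [179.9, -0.2, 22.5]
force: [-2.2, 0.4, 16.6]
width: -0.002
grasp_force: 8.2
time: 6.97
ee_pos: [0.6139, 0.0765, 0.3024]
ee_rot: [-180.0, 0.1, 22.5]
force: [0.3, 0.0, -0.2]
width: 0.0
grasp_force: 0.0
time: 7.63
ee_pos: [0.6147, 0.0765, 0.2673]
ee_rot: [179.9, -0.2, 22.5]
force: [-2.2, 0.0, 15.8]
width: -0.004
grasp_force: 8.3
time: 8.3
ee_pos: [0.6139, 0.0765, 0.3024]
ee_rot: [-180.0, 0.1, 22.5]
force: [0.2, -0.1, 0.7]
width: 0.004
grasp_force: 0.0
```

```bash
python3 -m crank '[{"x":0,"y":0,"z":0,"rx":0,"ry":0,"rz":0,"gripper":0},{"x":0,"y":0,"z":0,"rx":0,"ry":0,"rz":0,"gripper":0},{"x":0,"y":0,"z":0.010,"rx":0,"ry":0,"rz":0,"gripper":0},{"x":0,"y":0,"z":0.020,"rx":0,"ry":0,"rz":0,"gripper":0},{"x":0,"y":0,"z":0.030,"rx":0,"ry":0,"rz":0,"gripper":0},{"x":0,"y":0,"z":0.039,"rx":0,"ry":0,"rz":0,"gripper":0},{"x":0,"y":0,"z":0.039,"rx":0,"ry":0,"rz":0,"gripper":0},{"x":0,"y":0,"z":0.039,"rx":0,"ry":0,"rz":0,"gripper":0}]'
python3 -m crank '[{"x":0,"y":0,"z":-0.013,"rx":0,"ry":0,"rz":0,"gripper":0},{"x":0,"y":0,"z":-0.026,"rx":0,"ry":0,"rz":0,"gripper":0},{"x":0,"y":0,"z":-0.039,"rx":0,"ry":0,"rz":0,"gripper":0},{"x":0,"y":0,"z":-0.039,"rx":0,"ry":0,"rz":0,"gripper":0},{"x":0,"y":0,"z":-0.039,"rx":0,"ry":0,"rz":0,"gripper":0},{"x":0,"y":0,"z":-0.039,"rx":0,"ry":0,"rz":0,"gripper":0},{"x":0,"y":0,"z":-0.039,"rx":0,"ry":0,"rz":0,"gripper":0},{"x":0,"y":0,"z":-0.039,"rx":0,"ry":0,"rz":0,"gripper":0}]'
python3 -m crank '[{"x":0,"y":0,"z":0,"rx":0,"ry":0,"rz":0,"gripper":0},{"x":0,"y":0,"z":0,"rx":0,"ry":0,"rz":0,"gripper":0},{"x":0,"y":0,"z":0.010,"rx":0,"ry":0,"rz":0,"gripper":0},{"x":0,"y":0,"z":0.020,"rx":0,"ry":0,"rz":0,"gripper":0},{"x":0,"y":0,"z":0.030,"rx":0,"ry":0,"rz":0,"gripper":0},{"x":0,"y":0,"z":0.039,"rx":0,"ry":0,"rz":0,"gripper":0},{"x":0,"y":0,"z":0.039,"rx":0,"ry":0,"rz":0,"gripper":0},{"x":0,"y":0,"z":0.039,"rx":0,"ry":0,"rz":0,"gripper":0}]'
python3 -m crank '[{"x":0,"y":0,"z":-0.013,"rx":0,"ry":0,"rz":0,"gripper":0},{"x":0,"y":0,"z":-0.026,"rx":0,"ry":0,"rz":0,"gripper":0},{"x":0,"y":0,"z":-0.039,"rx":0,"ry":0,"rz":0,"gripper":0},{"x":0,"y":0,"z":-0.039,"rx":0,"ry":0,"rz":0,"gripper":0},{"x":0,"y":0,"z":-0.039,"rx":0,"ry":0,"rz":0,"gripper":0},{"x":0,"y":0,"z":-0.039,"rx":0,"ry":0,"rz":0,"gripper":0},{"x":0,"y":0,"z":-0.039,"rx":0,"ry":0,"rz":0,"gripper":0},{"x":0,"y":0,"z":-0.039,"rx":0,"ry":0,"rz":0,"gripper":0}]'
python3 -c "
from h import *
a=imaging.get_image('scene')[:,:,::-1];cv2.imwrite('pics/s5.png',a)
r=[cv2.imread('pics/scene0.png'),cv2.imread('pics/s3.png'),a]
cv2.imwrite('pics/cmp.png',np.hstack([cv2.resize(i[190:270,300:360],(240,320)) for i in r]))"
```

```text
time: 9.02
ee_pos: [0.6148, 0.0765, 0.2674]
ee_rot: [179.9, -0.2, 22.5]
force: [-2.2, -0.3, 16.3]
width: -0.0
grasp_force: 8.2
time: 9.68
ee_pos: [0.6139, 0.0765, 0.3024]
ee_rot: [-180.0, 0.1, 22.5]
force: [0.2, 0.1, 0.5]
width: -0.001
grasp_force: 0.0
time: 10.35
ee_pos: [0.6148, 0.0765, 0.2674]
ee_rot: [179.9, -0.2, 22.5]
force: [-3.1, -0.2, 16.2]
width: 0.001
grasp_force: 8.3
time: 11.02
ee_pos: [0.6139, 0.0765, 0.3024]
ee_rot: [-180.0, 0.1, 22.5]
force: [-0.1, 0.4, -0.5]
width: 0.0
grasp_force: 0.0
```

View pics/cmp.png

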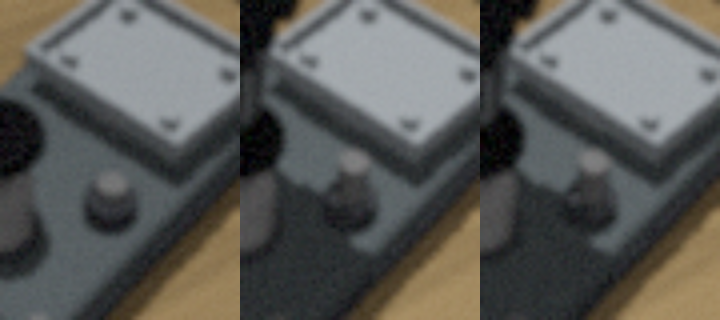

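Initial, after 3 strokes, after 5 strokes: the pin has risen by about 6 px and stays level between strokes 3 and 5, so it's on its stop. The cover and holder are unmoved. One more stroke for margin, then retreat upward.

```bash
python3 -m crank '[{"x":0,"y":0,"z":0,"rx":0,"ry":0,"rz":0,"gripper":0},{"x":0,"y":0,"z":0,"rx":0,"ry":0,"rz":0,"gripper":0},{"x":0,"y":0,"z":0.010,"rx":0,"ry":0,"rz":0,"gripper":0},{"x":0,"y":0,"z":0.020,"rx":0,"ry":0,"rz":0,"gripper":0},{"x":0,"y":0,"z":0.030,"rx":0,"ry":0,"rz":0,"gripper":0},{"x":0,"y":0,"z":0.039,"rx":0,"ry":0,"rz":0,"gripper":0},{"x":0,"y":0,"z":0.039,"rx":0,"ry":0,"rz":0,"gripper":0},{"x":0,"y":0,"z":0.039,"rx":0,"ry":0,"rz":0,"gripper":0}]'
python3 -m crank '[{"x":0,"y":0,"z":-0.013,"rx":0,"ry":0,"rz":0,"gripper":0},{"x":0,"y":0,"z":-0.026,"rx":0,"ry":0,"rz":0,"gripper":0},{"x":0,"y":0,"z":-0.045,"rx":0,"ry":0,"rz":0,"gripper":0},{"x":0,"y":0,"z":-0.070,"rx":0,"ry":0,"rz":0,"gripper":0},{"x":0,"y":0,"z":-0.1,"rx":0,"ry":0,"rz":0,"gripper":0},{"x":0,"y":0,"z":-0.13,"rx":0,"ry":0,"rz":0,"gripper":0},{"x":0,"y":0,"z":-0.15,"rx":0,"ry":0,"rz":0,"gripper":0},{"x":0,"y":0,"z":-0.15,"rx":0,"ry":0,"rz":0,"gripper":0}]'
python3 -m crank '[{"x":0,"y":0,"z":0,"rx":0,"ry":0,"rz":0,"gripper":0},{"x":0,"y":0,"z":0,"rx":0,"ry":0,"rz":0,"gripper":0},{"x":0,"y":0,"z":0,"rx":0,"ry":0,"rz":0,"gripper":0},{"x":0,"y":0,"z":0,"rx":0,"ry":0,"rz":0,"gripper":0},{"x":0,"y":0,"z":0,"rx":0,"ry":0,"rz":0,"gripper":0},{"x":0,"y":0,"z":0,"rx":0,"ry":0,"rz":0,"gripper":0},{"x":0,"y":0,"z":0,"rx":0,"ry":0,"rz":0,"gripper":0},{"x":0,"y":0,"z":0,"rx":0,"ry":0,"rz":0,"gripper":0}]'
python3 -c "
from h import *
a=imaging.get_image('scene')[:,:,::-1]
r=[cv2.imread('pics/scene0.png'),cv2.imread('pics/s3.png'),a]
cv2.imwrite('pics/cmp2.png',np.hstack([cv2.resize(i[180:300,260:350],(240,320)) for i in r]))"
```

```text
time: 11.73
ee_pos: [0.6148, 0.0765, 0.2673]
ee_rot: [179.9, -0.2, 22.5]
force: [-2.5, 0.5, 16.6]
width: 0.002
grasp_force: 8.2
time: 12.4
ee_pos: [0.6151, 0.0766, 0.4189]
ee_rot: [179.8, -0.5, 22.5]
force: [0.2, -0.5, 0.5]
width: -0.0
grasp_force: 0.0
time: 13.07
ee_pos: [0.6142, 0.0765, 0.4144]
ee_rot: [-180.0, 0.0, 22.5]
force: [-0.6, 0.4, -0.4]
width: 0.005
grasp_force: 0.0
```

View pics/cmp2.png

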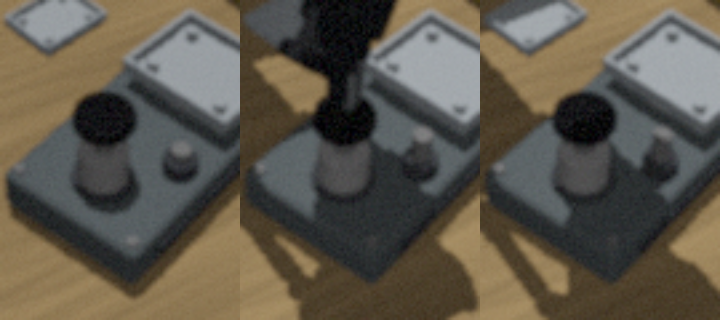

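The final view shows the cap fully up at its original height, the pin out, and the holder and cover where they started, so I'm handing in.

```bash
python3 -c "
from rig import ticket
print(ticket.finish_job())"
```

```text
the job is handed in; nothing more can be done
None
```

I handed the job in at about 13 s, after six full strokes: by the pictures the pin stands fully out (no higher after stroke 5 than after stroke 3), the plunger is back up, the holder and cover are where they started, and the arm is clear; the hand-in gave no verdict.

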